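# Put the hygiene swab into its sample vial

## Task

A hygiene swab stands in the two-hole metal stand beside a dial thermometer. Lift the swab out and, holding it by its handle, push its stem down into the one open vial of the rack until its collar rests on the vial's rim, then let go. The vial must stay standing in its rack, and the thermometer must be left in its place in the stand.

Things in the scene. Friction and masses are not known exactly. Their poses are not given: they have to be found in the camera images.
- swab: Upright white swab, 120 mm, 30 g. Origin: centre of its ribbed handle (17 mm across, 46 mm tall), 105 mm above the table at the start. Under the handle a collar 38 mm across, 4 mm thick, its underside 27 mm below the origin; then a 6 mm stem with an 8 mm bud, 70 mm long together. z points up along it. The collar rests on the stand's top; lift 70 mm to clear the stand.
- swab_tip (a point): Lower end of the swab's bud, on its axis 97 mm below the handle's centre. At the start it hangs in one of the two holes (15 mm across, 90 mm apart, 74 mm deep) of the stand, a fixed aluminium block 60 x 160 x 78 mm.
- vial_mouth (a point): Centre of the open vial's mouth at rim level, 90 mm above the table; z up. Loose grey vial, 80 g, 85 mm tall, mouth 36 mm across outside, a funnel from 30 mm inside to a 20 mm bore 17 mm down; floor 80 mm below rim. It stands with 1 mm play in a fixed rack (60 x 210 x 50 mm) with two like vials 75 mm apart that are shut by ribbed caps 36 mm across, tops 93 mm above the table.
- dial (a point): Centre of the top of the thermometer's round dial (36 mm across, steel rim, white face looking up), 96 mm above the table. The thermometer stands loose in the other hole of the swab's stand, 90 mm from the swab.

How it is judged:
By the outcome, as a careful person would: the job done as asked, in the order asked, and still so for the second after the job is handed in, with the robot touching nothing.
It also fails if it takes over 48 s, if anything falls off the work surface, if the arm or the gripper's body presses on something with over 40 N, if the wrist force passes 120 N, or if a joint passes its speed limit or range.

## Robot

A 7-joint arm with a two-finger parallel gripper is mounted at the origin on a cart in front of the work surface, level with it; the furniture and walls round the work are solid. World frame = base frame: x ahead of the robot, y to its left, z up, the work surface at z = 0. Lengths are in m, angles in rad, forces in N, time in s.
With the tool pointing down it reaches from about 0.4 to 0.85 m from the base axis. Payload 10.4 kg.
Tool frame: the origin (TCP) lies on the centre line of the jaws, within the pads' length; the fingertips stand 14 mm ahead of it and the grasp point (between the pads) lies 5 mm behind it (tip_reach is the z of the fingertips in the tool frame, in m); z points along the fingers, x is the direction in which the jaws open and shut, and the axes are right-handed (so a half turn about z gives the same grasp; the last joint's range is limited). The gripper opens to 87 mm and grips with 3 to 60 N. Pads are 19 mm wide; open, the fingers measure 117 mm over their backs; the gripper's body (75 mm by 190 mm) begins 51 mm behind the grasp point.
Start: joints at [-1.141, 0.332, -0.065, 1.46, 0.022, 1.35, -0.088], TCP at [0.273, 0.562, 0.237] pointing down, gripper open.
Joint ranges: [-2.6, 2.6], [-0.5, 2.12], [-1.47, 1.34], [0.16, 2.42], [-1.27, 4.41], [0.06, 2.06], [-2.6, 2.6]. Speed limits (rad/s): [2.22, 2.22, 2.79, 2.79, 3.14, 3.14, 3.14].

## Interface

Orientations are given as a unit quaternion [x, y, z, w].
In Python, from bench import * gives the robot as it stands.
- The arm moves only by the tool carry_out, never from a script. Its argument "rows" is a list of rows, each a list of 5 numbers: the closure, from -1 (fully open) to 1 (shut), so that 0 is half open, then the shift along the tool's x, y, z in units of 30 mm (1.0 is 30 mm), then the turn about the tool's z in units of 5 degrees (1.0 is 5 degrees). In form: [[jaw, x, y, z, turn], ...]. A call has 1 to 20 rows; each row shifts and turns the pose as measured when the row begins, along the tool's axes as they then stand; what a row does not reach is not made up. A row lasts 1/12 s, in which the tool goes at most 41.7 mm and 7.16 degrees, less where a joint would pass 70% of its speed; a pose out of reach is approached as far as the arm can. A call is refused whole if a number of a shift passes 1 or a number of a turn 1, either way. A call with a gripper value outside its range is refused whole. The fingers move at their own pace and stop on an object; "force" is the grip in N (left out, the last holds). Time passes only in rows, so rows that do not move let the fingers close. It gives the time, the measured TCP pose, the force and the opening at its end, in the units of the state.
- read_state(): the state, without advancing time (a new reading comes with each control period).
- camera(name): name is "scene" or "top" or "wrist"; returns the picture (420x560x3 uint8, blue, green, red); there is no depth.
- camera_info(name): a dict with "fx", "fy", "cx", "cy" (pixels), "dist_coeffs" ([k1, k2, p1, p2, k3] as OpenCV has them; the pictures are not rectified), "extrinsics" (4x4, takes a point from camera to world coordinates); the wrist camera has in their place "tool_from_camera" (4x4, takes a point from camera to tool coordinates, whose origin is the TCP and whose axes are the tool frame's). Camera axes: x right, y down, z forward; pixel columns grow to the right and rows downward; lengths in m; the calibration is good to about 2 mm. A picture is of the moment at which its call begins: read the wrist's pose just before it. camera_info takes no time and is no camera call.
- close_job(): hands the job in, once; it reports no verdict.
Trained networks look in the newest picture that a camera, given by its name, has taken for a name from the list of things; names that differ only in an ending like _2 or _b are one class to them, and where a whole thing is asked for, a point or a joint stands for the part that bears it (a point fixed in the world has none). Each returns a list of dicts, best first, with "conf" (0 to 1); they miss things now and then, are a little off and sometimes report something else, mostly with a low value. They report only what shows in the picture. A call takes as long as a camera call.
- recognise(query, camera): "box" ([centre column, centre row, width, height] in pixels, round what is visible of it).
- silhouettes(query, camera): "mask" (420x560 bool, what is visible of it) and "box" ([centre column, centre row, width, height] in pixels, round what is visible of it).
- pinpoint(query, camera): "xy" ([column, row] in pixels: a listed point, or the origin of a listed thing).
The state is a dict: "time": time; "joint_positions": joint angles; "joint_vel": joint speeds; "joint_torque": joint torques, N m; "ee_pos": TCP position; "eef_rot": TCP orientation; "ft_force": force on the tool from outside, world axes, zero at the start; "torque": the same for the moment, N m; "width": finger opening in m.
Only numpy, scipy, OpenCV 4.12 (cv2) and the standard library are available. Lean on these libraries where they do the work, as an engineer would, in place of code of your own. Each camera call takes 0.05 s, during which the arm holds its last target. There are 200 camera calls.

## Working session

There is one attempt and no reset: what is moved stays moved. The work goes in short steps, Python scripts to look and compute and a tool call to move; the robot and the scene stay as the last step left them, time stands still between calls to the robot, and variables do not carry over. Pictures are saved under pics/ and viewed, about 8 in all and at most 12, crops included, and the job is handed in when it is done.

Besides the shell and the picture viewer there is one more tool, called as name(argument=value, ...), one argument or row to a line, values as JSON. carry_out: Moves the arm, as the interface text tells. Its arguments: {"type":"object","properties":{"rows":{"type":"array","items":{"type":"array","items":{"type":"number"}}},"force":{"type":"number"}},"required":["rows"]}

```bash
mkdir -p pics; cat > h.py <<'E'
from bench import *
import numpy as np, cv2
from scipy.spatial.transform import Rotation as R
def T_cam(name, s=None):
    i=camera_info(name)
    if 'extrinsics' in i: return i,np.array(i['extrinsics'])
    s=s or read_state(); T=np.eye(4); T[:3,:3]=R.from_quat(s['eef_rot']).as_matrix(); T[:3,3]=s['ee_pos']
    return i,T@np.array(i['tool_from_camera'])
def ray(name,xy,s=None):
    i,T=T_cam(name,s)
    K=np.array([[i['fx'],0,i['cx']],[0,i['fy'],i['cy']],[0,0,1]])
    p=cv2.undistortPoints(np.array([[xy]],float),K,np.array(i['dist_coeffs'],float))[0,0]
    d=T[:3,:3]@np.array([p[0],p[1],1]); return T[:3,3],d
def atz(name,xy,z,s=None):
    o,d=ray(name,xy,s); return o+d*(z-o[2])/d[2]
def proj(name,P,s=None):
    i,T=T_cam(name,s); Ti=np.linalg.inv(T)
    K=np.array([[i['fx'],0,i['cx']],[0,i['fy'],i['cy']],[0,0,1]])
    return cv2.projectPoints(np.array([P],float),cv2.Rodrigues(Ti[:3,:3])[0],Ti[:3,3],K,np.array(i['dist_coeffs'],float))[0][0,0]
E
python3 - <<'E'
from h import *
s=read_state(); print(s['ee_pos'],R.from_quat(s['eef_rot']).as_matrix().round(3).tolist(),s['width'])
Z={'swab':.105,'vial_mouth':.09,'dial':.096}
ims=[]
for c in ['scene','top']:
    im=camera(c)
    for q in Z:
        for r in pinpoint(q,c)[:3]: print(c,q,round(r['conf'],2),np.round(r['xy'],1),atz(c,r['xy'],Z[q]).round(4))
    ims.append(im)
    print(c,T_cam(c)[1][:3,3].round(3))
cv2.imwrite('pics/a.png',ims[0]);cv2.imwrite('pics/b.png',ims[1])
E
```

```text
[0.27327607 0.56169302 0.23574527] [[0.437, 0.899, -0.001], [0.899, -0.437, -0.001], [-0.001, 0.0, -1.0]] 0.08711833265039803
scene vial_mouth 0.81 [181.9 176.9] [0.5153 0.2483 0.09  ]
scene dial 0.48 [379.7 241. ] [ 0.5213 -0.2578  0.096 ]
scene [-0.318 -0.511  0.792]
top swab 0.81 [359.4 228.8] [ 0.4907 -0.1811  0.105 ]
top vial_mouth 0.5 [141.3 219.5] [0.5077 0.2494 0.09  ]
top dial 0.48 [397.2 217.1] [ 0.5159 -0.2597  0.096 ]
top [0.389 0.008 0.943]
```

View pics/a.png

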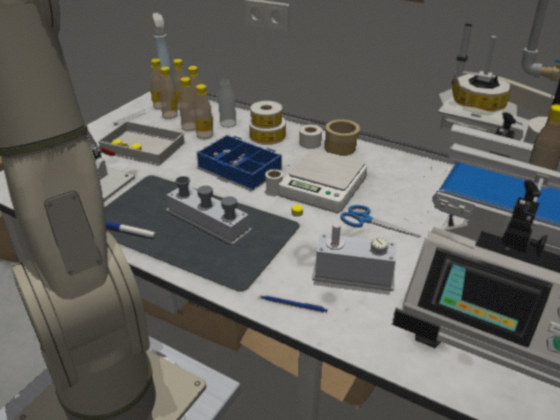

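View pics/b.png

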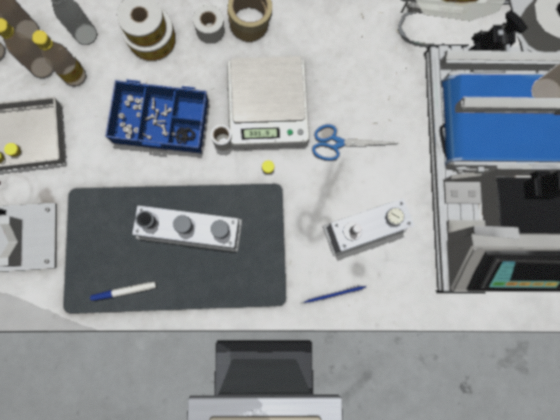

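The scene picture shows the rack's vials at (182,187), (205,197) and (229,208). The swab stands at (336,235) and the dial at (380,244). The top picture shows the dark open vial at (147,219), the swab at (353,230) and the dial at (396,216). I'll go to above the vial first.

carry_out(
  rows=[
    [-1,0,0,0,0.95],
    [-1,0,0,0,0.95],
    [-1,0,0,0,0.95],
    [-1,0,0,0,0.95],
    [-1,0,0,0,0.95],
    [-1,0,0,0,0.95],
    [-1,0,0,0,0.95],
    [-1,0,0,0,0.95],
    [-1,0,0,0,0.95],
    [-1,0,0,0,0.95],
  ],
  force=15,
)

```text
time: 1.23
ee_pos: [0.2734, 0.5617, 0.2362]
eef_rot: [0.992, 0.126, -0.0, 0.0]
ft_force: [-0.5, -0.0, 0.5]
width: 0.087
```

carry_out(
  rows=[
    [-1,0.34,0.95,0,0],
    [-1,0.34,0.95,0,0],
    [-1,0.34,0.95,0,0],
    [-1,0.34,0.95,0,0],
    [-1,0.34,0.95,0,0],
    [-1,0.34,0.95,0,0],
    [-1,0.34,0.95,0,0],
    [-1,0.34,0.95,0,0],
    [-1,0.34,0.95,0,0],
    [-1,0.34,0.95,0,0],
    [-1,0.34,0.95,0,0],
    [-1,0.34,0.95,0,0],
    [-1,0,0,0,0],
  ],
)

```text
time: 2.32
ee_pos: [0.482, 0.2479, 0.2355]
eef_rot: [0.992, 0.126, -0.0, -0.001]
ft_force: [-0.1, 0.1, 0.4]
width: 0.0871
```

```bash
python3 - <<'E'
from h import *
s=read_state(); print(s['ee_pos'],R.from_quat(s['eef_rot']).as_matrix().round(3).tolist(),s['time'])
print(np.round(camera_info('wrist')['tool_from_camera'],3).tolist())
im=camera('wrist')
for r in pinpoint('vial_mouth','wrist')[:3]: print(round(r['conf'],2),np.round(r['xy'],1),atz('wrist',r['xy'],.09,s).round(4))
cv2.imwrite('pics/c.png',im)
E
```

```text
[0.48204483 0.24792617 0.23552849] [[0.968, 0.249, -0.0], [0.249, -0.968, 0.002], [0.0, -0.002, -1.0]] 2.3167
[[1.0, -0.001, -0.0, 0.0], [0.001, 0.954, 0.299, -0.084], [-0.0, -0.299, 0.954, -0.147], [0.0, 0.0, 0.0, 1.0]]
0.64 [305.1 211.1] [0.5099 0.2444 0.09  ]
```

View pics/c.png

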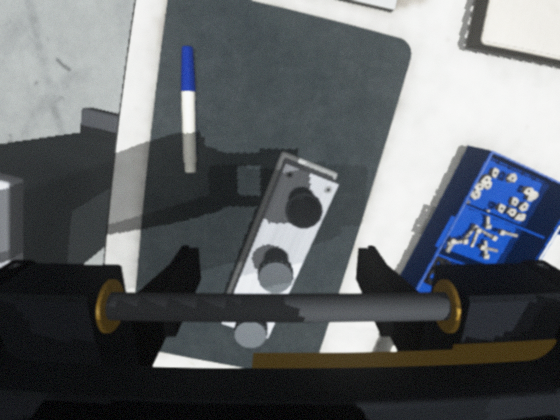

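The wrist picture shows the open vial as a dark round mouth near (304,208), with grey caps at (275,268) and (250,333). I'll overlay the estimated rim as a check, then move on to the swab.

```bash
python3 - <<'E'
from h import *
s=read_state(); im=cv2.imread('pics/c.png'); C=im[130:300,200:380]
C=cv2.resize(C,None,fx=3,fy=3,interpolation=cv2.INTER_CUBIC); C=cv2.convertScaleAbs(C,alpha=2,beta=20)
for ctr,col in [((.5099,.2444),(0,0,255)),((.511,.248),(0,255,0))]:
  pts=[(proj('wrist',[ctr[0]+.018*np.cos(a),ctr[1]+.018*np.sin(a),.09],s)-[200,130])*3 for a in np.linspace(0,6.28,40)]
  cv2.polylines(C,[np.int32(pts)],True,col,1)
cv2.imwrite('pics/d.png',C)
# plan to swab
M=R.from_quat(s['eef_rot']).as_matrix()
print(M.T@(np.array([.49,-.175,.24])-s['ee_pos'])/.03)
E
```

```text
[-3.28098798 13.88785488 -0.21274308]
```

View pics/d.png

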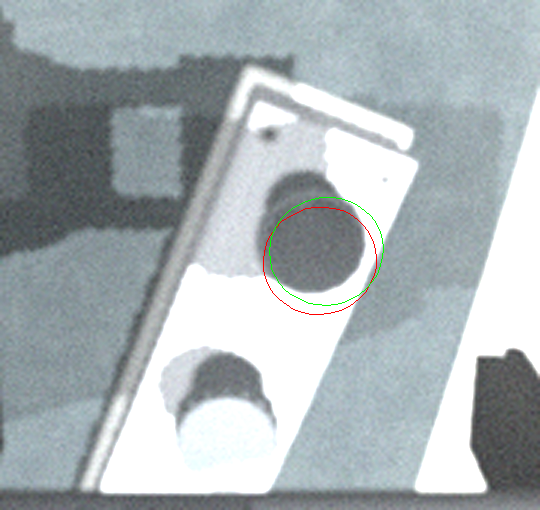

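```bash
python3 - <<'E'
from h import *
s=read_state(); print(s['time'],s['ee_pos'],s['eef_rot'],np.round(s['joint_vel'],3))
i=camera_info('wrist'); print({k:i[k] for k in i if k!='tool_from_camera'})
P=atz('wrist',[304.7,210],.09,s); print(P,proj('wrist',P,s))
E
```

```text
2.4167 [0.47918985 0.25299011 0.23530976] [ 9.91738582e-01  1.28256336e-01 -7.86484834e-04 -2.06834853e-03] [-0.033  0.003 -0.044  0.001 -0.012  0.002 -0.016]
{'fx': 325.42694398737154, 'fy': 325.42694398737154, 'cx': 277.8930876360248, 'cy': 208.61028533856094, 'dist_coeffs': array([-0.0711341,  0.       ,  0.       ,  0.       ,  0.       ])}
[0.50609959 0.25088317 0.09      ] [304.7 210. ]
```

```bash
python3 - <<'E'
from h import *
for k in range(2):
  s=read_state(); im=camera('wrist'); print(s['ee_pos'].round(4),np.abs(s['joint_vel']).max().round(4))
  for r in pinpoint('vial_mouth','wrist')[:2]: print(round(r['conf'],2),np.round(r['xy'],1),atz('wrist',r['xy'],.09,s).round(4))
  for r in silhouettes('vial_mouth','wrist')[:1]: print(np.round(r['box'],1))
cv2.imwrite('pics/e.png',im)
E
```

```text
[0.4792 0.253  0.2353] 0.0441
0.63 [305.  217.1] [0.5083 0.2442 0.09  ]
[304.8 213.3  37.1  42.5]
[0.4777 0.2556 0.2351] 0.0074
0.65 [307.  222.2] [0.5101 0.2426 0.09  ]
[303.6 215.   33.5  40.6]
```

carry_out(
  rows=[
    [-1,-0.25,1,0,0],
    [-1,-0.25,1,0,0],
    [-1,-0.25,1,0,0],
    [-1,-0.25,1,0,0],
    [-1,-0.25,1,0,0],
    [-1,-0.25,1,0,0],
    [-1,-0.25,1,0,0],
    [-1,-0.25,1,0,0],
    [-1,-0.25,1,0,0],
    [-1,-0.25,1,0,0],
    [-1,-0.25,1,0,0],
    [-1,-0.25,1,0,0],
    [-1,-0.25,1,0,0],
    [-1,0,0,0,0],
    [-1,0,0,0,0],
    [-1,0,0,0,0],
  ],
)

```text
time: 4.05
ee_pos: [0.4871, -0.1534, 0.2335]
eef_rot: [0.99, 0.142, 0.001, -0.003]
ft_force: [0.3, 0.3, -0.2]
width: 0.0875
```

```bash
python3 - <<'E'
from h import *
s=read_state(); im=camera('wrist'); print(s['ee_pos'].round(4),np.abs(s['joint_vel']).max().round(4),R.from_quat(s['eef_rot']).as_matrix().round(3).tolist(),s['time'])
for q,z in [('swab',.105),('dial',.096)]:
  for r in pinpoint(q,'wrist')[:2]: print(q,round(r['conf'],2),np.round(r['xy'],1),atz('wrist',r['xy'],z,s).round(4))
cv2.imwrite('pics/f.png',im)
E
```

```text
[ 0.4871 -0.1534  0.2335] 0.0143 [[0.96, 0.282, 0.001], [0.282, -0.96, 0.006], [0.002, -0.005, -1.0]] 4.05
swab 0.82 [271.6 224.3] [ 0.4871 -0.1711  0.105 ]
dial 0.75 [281.6 305. ] [ 0.5215 -0.2553  0.096 ]
```

View pics/f.png

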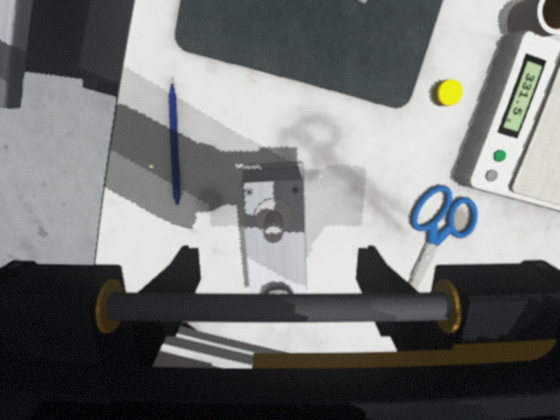

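The wrist picture shows the swab handle at (272,225) and the dial, partly hidden, at about (278,290). The two come out 91 mm apart, which fits. Next I'll descend part way and check.

carry_out(
  rows=[
    [-1,-0.08,0.28,0.6,0],
    [-1,-0.08,0.28,0.6,0],
    [-1,0,0,0.6,0],
    [-1,0,0,0.6,0],
    [-1,0,0,0,0],
    [-1,0,0,0,0],
  ],
)

```text
time: 4.7
ee_pos: [0.4901, -0.1626, 0.16]
eef_rot: [0.989, 0.149, 0.002, -0.004]
ft_force: [0.8, -0.1, 0.2]
width: 0.0873
```

```bash
python3 - <<'E'
from h import *
s=read_state(); im=camera('wrist'); print(s['ee_pos'].round(4),np.abs(s['joint_vel']).max().round(4),R.from_quat(s['eef_rot']).as_matrix().round(3).tolist())
M=R.from_quat(s['eef_rot']).as_matrix()
for r in pinpoint('swab','wrist')[:1]:
  P=atz('wrist',r['xy'],.105,s); print(round(r['conf'],2),np.round(r['xy'],1),P.round(4),(M.T@(P-[0,0,.003]-s['ee_pos'])/.03).round(3))
cv2.imwrite('pics/g.png',im)
E
```

```text
[ 0.4901 -0.1626  0.16  ] 0.0262 [[0.955, 0.295, 0.004], [0.295, -0.955, 0.008], [0.006, -0.007, -1.0]]
0.58 [267.9 247.5] [ 0.4864 -0.1711  0.105 ] [-0.214  0.247  1.929]
```

View pics/g.png

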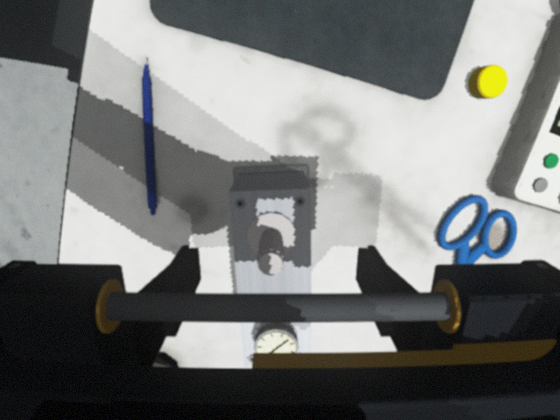

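The close view shows the handle at (268,247), clear between the open fingers, and the dial at (276,342). Next I'll finish the descent, grip and check.

carry_out(
  rows=[
    [-1,-0.2,0.25,0.6,0],
    [-1,0,0,0.6,0],
    [-1,0,0,0.55,0],
    [-1,0,0,0,0],
    [-1,0,0,0,0],
    [-1,0,0,0,0],
  ],
)

```text
time: 5.3
ee_pos: [0.4923, -0.1704, 0.1141]
eef_rot: [0.988, 0.151, 0.009, -0.003]
ft_force: [-0.9, 0.4, 0.6]
width: 0.0871
```

carry_out(
  rows=[
    [-1,-0.15,0,0.3,0],
    [-1,-0.1,0,0.15,0],
    [-1,0,0,0,0],
  ],
)

```text
time: 5.55
ee_pos: [0.4868, -0.1727, 0.1024]
eef_rot: [0.988, 0.152, 0.011, -0.003]
ft_force: [-0.8, 0.5, -0.9]
width: 0.0869
```

carry_out(
  rows=[
    [1,0,0,0,0],
    [1,0,0,0,0],
    [1,0,0,0,0],
    [1,0,0,0,0],
    [1,0,0,0,0],
    [1,0,0,0,0],
    [1,0,0,0,0],
    [1,0,0,0,0],
    [1,0,0,0,0],
    [1,0,0,0,0],
  ],
  force=20,
)

```text
time: 6.38
ee_pos: [0.4872, -0.1728, 0.1034]
eef_rot: [0.988, 0.152, 0.012, -0.003]
ft_force: [0.7, 0.3, 1.0]
width: 0.028
```

carry_out(
  rows=[
    [1,0,0,0,0],
    [1,0,0,0,0],
    [1,0,0,0,0],
    [1,0,0,0,0],
  ],
)

```text
time: 6.72
ee_pos: [0.4872, -0.1728, 0.1034]
eef_rot: [0.988, 0.152, 0.012, -0.003]
ft_force: [-0.6, -0.1, 0.2]
width: 0.0152
```

carry_out(
  rows=[
    [1,0,0,-0.3,0],
    [1,0,0,-0.5,0],
    [1,0,0,-0.6,0],
    [1,0,0,-0.6,0],
    [1,0,0,-0.6,0],
    [1,0,0,-0.6,0],
    [1,0,0,-0.6,0],
    [1,0,0,-0.6,0],
    [1,0,0,-0.4,0],
    [1,0,0,0,0],
    [1,0,0,0,0],
  ],
)

```text
time: 7.63
ee_pos: [0.4821, -0.1756, 0.2594]
eef_rot: [0.989, 0.15, 0.012, -0.002]
ft_force: [-0.2, -0.1, -0.5]
width: 0.0151
```

```bash
python3 - <<'E'
from h import *
s=read_state(); im=camera('wrist'); print(s['ee_pos'].round(4),s['width'],R.from_quat(s['eef_rot']).as_matrix().round(3).tolist())
for q in ['swab','swab_tip','dial']:
  for r in pinpoint(q,'wrist')[:1]: print(q,r['conf'],r['xy'])
M=R.from_quat(s['eef_rot']).as_matrix()
print('expected origin,tip',proj('wrist',s['ee_pos']+M@[0,0,-.003],s),proj('wrist',s['ee_pos']+M@[0,0,.094],s))
t=camera('scene')
for q in ['swab','swab_tip','dial']:
  for r in pinpoint(q,'scene')[:1]: print(q,r['conf'],r['xy'])
print(proj('scene',s['ee_pos']+M@[0,0,-.003]),proj('scene',s['ee_pos']+M@[0,0,.094]))
c=cv2.resize(t[130:300,260:460],None,fx=2.5,fy=2.5); 
cv2.imwrite('pics/h.png',np.vstack([im,cv2.copyMakeBorder(c,0,0,0,60,0)])[:,:] if 0 else np.hstack([cv2.resize(im,(448,336)),cv2.resize(c,(350,336))]))
E
```

```text
[ 0.4821 -0.1756  0.2594] 0.015091885117888285 [[0.955, 0.296, 0.023], [0.296, -0.955, 0.008], [0.024, -0.001, -1.0]]
swab 0.71 [275.6, 274.8]
swab_tip 0.85 [278.2, 219.1]
expected origin,tip [277.21320514 281.57635064] [277.43233214 218.26979825]
swab_tip 0.69 [338.9, 170.5]
dial 0.63 [380.4, 240.4]
[340.36496608 168.9800654 ] [337.14671242 210.41899683]
```

View pics/h.png

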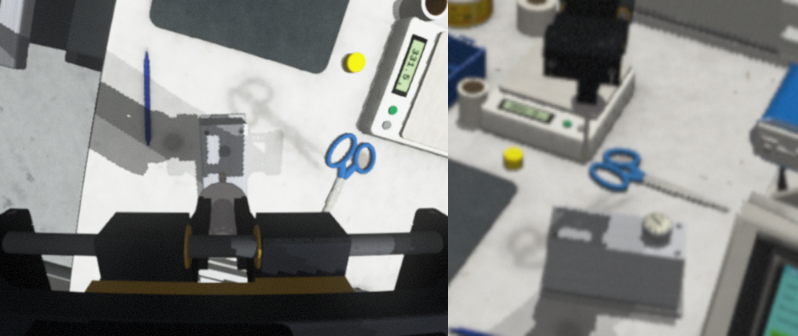

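```bash
python3 - <<'E'
from h import *
im=camera('wrist'); t=camera('scene')
a=cv2.resize(im[150:310,200:360],(400,400),interpolation=cv2.INTER_CUBIC); b=cv2.resize(t[140:240,290:390],(400,400),interpolation=cv2.INTER_CUBIC)
cv2.imwrite('pics/i.png',np.hstack([a,b]))
E
```

```text
(no output)
```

View pics/i.png

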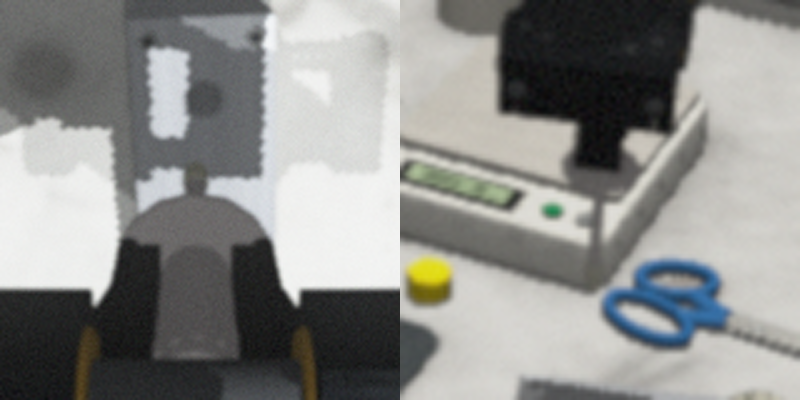

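The swab is held square in the jaws. Its bud shows at (278,218), as predicted, and the collar is below the fingertips. The scene view shows the stem hanging free and the thermometer still in the stand. Next I'll carry it to the vial.

carry_out(
  rows=[
    [1,0.15,-0.4,0,0],
    [1,0.3,-0.8,0,0],
    [1,0.35,-0.92,0,0],
    [1,0.35,-0.92,0,0],
    [1,0.35,-0.92,0,0],
    [1,0.35,-0.92,0,0],
    [1,0.35,-0.92,0,0],
    [1,0.35,-0.92,0,0],
    [1,0.35,-0.92,0,0],
    [1,0.35,-0.92,0,0],
    [1,0.35,-0.92,0,0],
    [1,0.35,-0.92,0,0],
    [1,0.3,-0.7,0,0],
    [1,0.2,-0.4,0,0],
    [1,0,0,0,0],
    [1,0,0,0,0],
    [1,0,0,0,0],
    [1,0,0,0,0],
  ],
)

```text
time: 9.63
ee_pos: [0.5079, 0.2063, 0.259]
eef_rot: [0.989, 0.146, 0.01, -0.001]
ft_force: [-0.4, 0.5, 0.2]
width: 0.0153
```

```bash
cat > m.py <<'E'
from h import *
s=read_state(); im=camera('wrist'); M=R.from_quat(s['eef_rot']).as_matrix()
tip=s['ee_pos']+M@[0,0,.094]
print(s['ee_pos'].round(4),'tip',tip.round(4),s['width'],M[:,2].round(3),np.abs(s['joint_vel']).max().round(3))
for q,z in [('vial_mouth',.09),('swab_tip',tip[2])]:
  for r in pinpoint(q,'wrist')[:1]: print(q,round(r['conf'],2),np.round(r['xy'],1),atz('wrist',r['xy'],z,s).round(4))
print('exp tip',proj('wrist',tip,s).round(1))
print('move',(M.T@(np.array([.509,.2445,.093+.097])-M@[0,0,.097]-s['ee_pos'])/.03).round(2))
P=[proj('wrist',[.509+.018*np.cos(a),.2445+.018*np.sin(a),.09],s) for a in np.linspace(0,6.28,40)]
b=im.copy(); cv2.polylines(b,[np.int32(np.round(P))],True,(0,0,255),1)
c=np.mean(P,0).astype(int); x0=max(0,c[0]-80);y0=max(0,c[1]-80)
f=lambda q:cv2.convertScaleAbs(cv2.resize(q[y0:y0+160,x0:x0+160],(400,400),interpolation=cv2.INTER_CUBIC),alpha=1.6,beta=10)
import sys; cv2.imwrite(sys.argv[1],np.hstack([f(im),f(b)])); print('crop',x0,y0)
E
python3 m.py pics/j.png
```

```text
[0.5079 0.2063 0.259 ] tip [0.5097 0.2067 0.165 ] 0.015333794543923189 [ 0.019  0.004 -1.   ] 0.016
vial_mouth 0.64 [286.4 158.2] [0.5091 0.2439 0.09  ]
swab_tip 0.89 [277.5 219.5] [0.51   0.2058 0.165 ]
exp tip [277.4 218.3]
move [ 0.36 -1.21 -0.93]
crop 206 77
```

View pics/j.png

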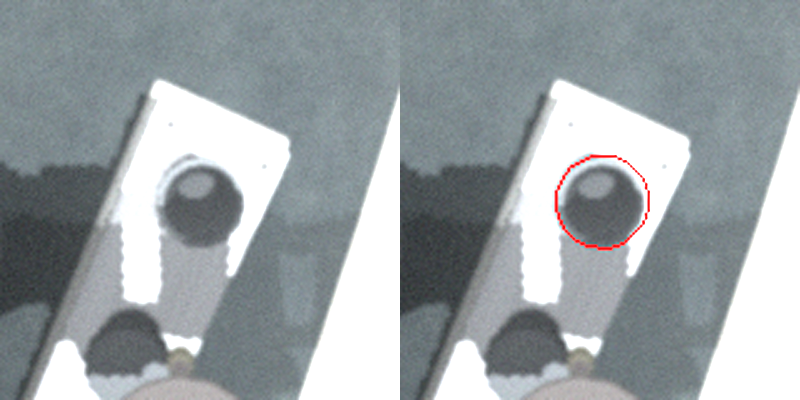

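The open vial fits the overlaid rim at (286,157), which gives (0.509, 0.244). The bud shows at (277,219). I'll go over the mouth and check before inserting.

carry_out(
  rows=[
    [1,0.15,-0.4,0,0],
    [1,0.15,-0.45,0,0],
    [1,0.08,-0.4,0.3,0],
    [1,0,0,0.5,0],
    [1,0,0,0.5,0],
    [1,0,0,0,0],
    [1,0,0,0,0],
    [1,0,0,0,0],
  ],
)

```text
time: 10.45
ee_pos: [0.5078, 0.2553, 0.2176]
eef_rot: [0.989, 0.147, 0.01, -0.002]
ft_force: [1.4, -0.6, -0.4]
width: 0.0154
```

```bash
python3 m.py pics/k.png
```

```text
[0.5078 0.2553 0.2176] tip [0.5095 0.256  0.1236] 0.015413727200933468 [ 0.019  0.007 -1.   ] 0.015
vial_mouth 0.75 [271.8 219.4] [0.509  0.2426 0.09  ]
swab_tip 0.89 [280.3 217.2] [0.5114 0.2575 0.1236]
exp tip [277.4 218.3]
move [-0.08  0.36 -2.31]
crop 192 137
```

carry_out(
  rows=[
    [1,-0.15,0.33,0,0],
    [1,0,0,0,0],
    [1,0,0,0,0],
    [1,0,0,0,0],
  ],
)

```text
time: 10.93
ee_pos: [0.5078, 0.2421, 0.2203]
eef_rot: [0.989, 0.146, 0.012, -0.003]
ft_force: [0.0, -0.0, 0.0]
width: 0.0152
```

```bash
python3 m.py pics/l.png
```

```text
[0.5078 0.2421 0.2203] tip [0.51   0.243  0.1264] 0.015224415495061597 [ 0.023  0.009 -1.   ] 0.009
vial_mouth 0.8 [276.2 203.8] [0.5094 0.244  0.09  ]
swab_tip 0.65 [278.9 217.8] [0.511  0.2437 0.1264]
exp tip [277.4 218.3]
move [ 0.03 -0.06 -2.22]
crop 196 123
```

carry_out(
  rows=[
    [1,-0.08,0,0.25,0],
    [1,-0.02,0,0.3,0],
    [1,0,0,0.3,0],
    [1,0,0,0.3,0],
    [1,0,0,0.3,0],
    [1,0,0,0.3,0],
    [1,0,0,0,0],
    [1,0,0,0,0],
    [1,0,0,0,0],
  ],
)

```text
time: 11.83
ee_pos: [0.5043, 0.2423, 0.1593]
eef_rot: [0.989, 0.147, 0.01, -0.002]
ft_force: [1.0, 0.9, 0.7]
width: 0.0152
```

carry_out(
  rows=[
    [1,0.08,-0.02,0.25,0],
    [1,0.03,0,0.25,0],
    [1,0,0,0.25,0],
    [1,0,0,0.2,0],
    [1,0,0,0.1,0],
    [1,0,0,0,0],
    [1,0,0,0,0],
  ],
)

```text
time: 12.42
ee_pos: [0.5089, 0.2446, 0.1251]
eef_rot: [0.989, 0.147, 0.011, -0.002]
ft_force: [-1.2, 0.0, 0.4]
width: 0.0154
```

carry_out(
  rows=[
    [1,0,0,0.1,0],
    [1,0,0,0.1,0],
    [1,0,0,0.05,0],
    [1,0,0,0,0],
    [1,0,0,0,0],
  ],
)

```text
time: 12.83
ee_pos: [0.5095, 0.2448, 0.1176]
eef_rot: [0.989, 0.147, 0.011, -0.003]
ft_force: [-0.8, -0.0, -0.2]
width: 0.0154
```

carry_out(
  rows=[
    [1,0,0,0.06,0],
    [1,0,0,0.05,0],
    [1,0,0,0,0],
  ],
)

```text
time: 13.08
ee_pos: [0.5102, 0.2453, 0.1155]
eef_rot: [0.989, 0.147, 0.012, -0.003]
ft_force: [0.3, 0.2, 2.0]
width: 0.0154
```

carry_out(
  rows=[
    [1,0,0,0.05,0],
    [1,0,0,0.05,0],
    [1,0,0,0.03,0],
    [1,0,0,0,0],
  ],
)

```text
time: 13.42
ee_pos: [0.5116, 0.2461, 0.116]
eef_rot: [0.989, 0.147, 0.014, -0.005]
ft_force: [-0.4, -0.2, -1.2]
width: 0.0157
```

carry_out(
  rows=[
    [1,-0.04,0,0.15,0],
    [1,-0.02,0,0.12,0],
  ],
)

```text
time: 13.58
ee_pos: [0.5128, 0.2471, 0.1128]
eef_rot: [0.989, 0.147, 0.017, -0.006]
ft_force: [-11.2, -6.7, 35.0]
width: 0.0163
```

Contact is clear at 35 N, so the collar is down on the rim. I'll ease off and open gently.

carry_out(
  rows=[
    [1,-0.05,0,-0.05,0],
    [1,0,0,0,0],
    [0.4,0,0,0,0],
    [0.4,0,0,0,0],
    [0.4,0,0,0,0],
    [0.2,0,0,0,0],
    [0.2,0,0,0,0],
    [0.2,0,0,0,0],
  ],
)

```text
time: 14.25
ee_pos: [0.5112, 0.2466, 0.1131]
eef_rot: [0.989, 0.147, 0.017, -0.006]
ft_force: [0.2, -0.4, 0.4]
width: 0.0334
```

carry_out(
  rows=[
    [0,0,0,0,0],
    [0,0,0,0,0],
    [0,0,0,-0.2,0],
    [0,0,0,-0.4,0],
    [0,0,0,-0.6,0],
    [0,0,0,-0.6,0],
    [0,0,0,-0.6,0],
    [0,0,0,-0.6,0],
    [0,0,0,-0.6,0],
    [0,0,0,0,0],
    [0,0,0,0,0],
    [0,0,0,0,0],
  ],
)

```text
time: 15.25
ee_pos: [0.5079, 0.2441, 0.2344]
eef_rot: [0.989, 0.146, 0.019, -0.007]
ft_force: [-0.8, -0.3, 0.1]
width: 0.0435
```

```bash
python3 - <<'E'
from h import *
s=read_state(); print(s['ee_pos'].round(4),s['width'],s['time'])
im=camera('wrist')
for r in pinpoint('swab','wrist')[:1]: print(r['conf'],np.round(r['xy'],1),atz('wrist',r['xy'],.117,s).round(4))
t=camera('scene')
for q in ['swab','dial']:
  for r in pinpoint(q,'scene')[:1]: print(q,r['conf'],np.round(r['xy'],1),atz('scene',r['xy'],.117 if q=='swab' else .096).round(4))
c=cv2.resize(t[140:240,140:260],(480,400),interpolation=cv2.INTER_CUBIC); d=cv2.resize(t[210:290,300:410],(220,160))
o=np.zeros((420,800,3),np.uint8); o[:300,:400]=cv2.resize(im,(400,300)); o[:333,400:]=cv2.resize(c,(400,333)); o[260:420,0:220]=d
cv2.imwrite('pics/n.png',o)
E
```

```text
[0.5079 0.2441 0.2344] 0.043549066599236116 15.25
0.75 [278.7 205.5] [0.5121 0.2499 0.117 ]
swab 0.65 [180.1 168.1] [0.5118 0.2475 0.117 ]
dial 0.75 [380.7 239.9] [ 0.5257 -0.2583  0.096 ]
```

View pics/n.png

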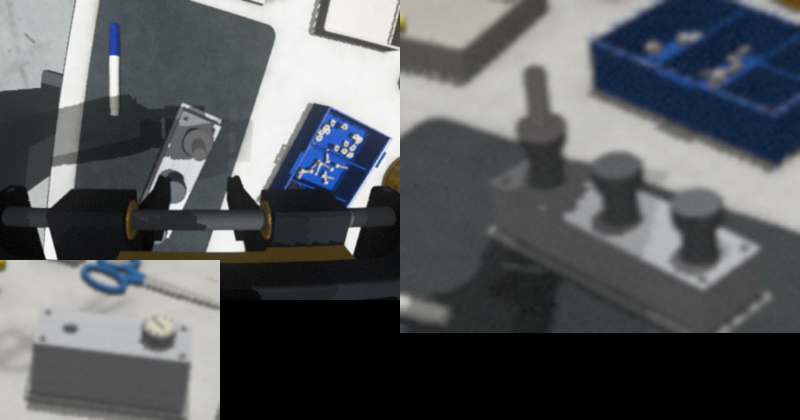

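```bash
python3 -c "
from bench import *
print(close_job())"
```

```text
the job is handed in; nothing more can be done
None
```

I lifted the swab out of the stand, pushed its stem down into the open vial until the collar met the rim, let go and backed the gripper off. The job was handed in at about 15.5 s of the 48 s allowed.

**Final pictures:** The swab stands upright with its collar on the rim, and the vial is standing in its rack. The thermometer is still in its stand. The gripper is about 12 cm above where it let go, touching nothing.

**Contact:** The collar touched down with the tool about where I had calculated. A firmer push to confirm it read 35 N vertically, about 37 N in all at the wrist. That is well under the 120 N wrist limit. It is also under the 40 N limit, though that one is for the arm and gripper body, and here the swab was pressing.

**Disagreements:**
- **Wrist pictures:** The arm was still settling by about 5 mm during the first wrist picture of the vial, so I measured the vial again before inserting.
- **Swab position:** The final swab position from the wrist and scene cameras differed by about 2.5 mm, and both lay 4–6 mm from the vial mouth I had measured. I did not resolve this, but the pictures show the collar on the rim.
- **Dial position:** The scene camera's dial position changed by about 4 mm between the first and last readings. In the picture it sits in its hole as before, so I took this as network noise.

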